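Ready the tip tester: gauge the block, hold the drop flap at its tipping point

ROBOT

A 6-joint arm with a two-finger parallel gripper is mounted at the origin on a cart in front of the work surface, level with it; the furniture and walls round the work are solid. World frame = base frame: x ahead of the robot, y to its left, z up, the work surface at z = 0. Lengths are in mm, angles in degrees, forces in N, time in s.
With the tool pointing down it reaches from about 300 to 850 mm from the base axis. Payload 4.2 kg.
Tool frame: the origin (TCP) lies on the front face of the gripper's body, between the roots of the fingers; the fingertips stand 78 mm ahead of it and the grasp point (between the pads) lies 60 mm ahead of it; x points along the fingers, y is the direction in which the jaws open and shut, and the axes are right-handed (so a half turn about x gives the same grasp; the last joint's range is limited). The gripper opens to 91 mm and grips with 3 to 60 N. Pads are 32 mm wide; open, the fingers measure 118 mm over their backs; the gripper's body (76 mm by 178 mm) begins 60 mm behind the grasp point.
Start: joints at [-65.833, 18.312, 89.639, -0, 72.044, -1.146], TCP at [245.854, -519.799, 292.276] pointing down, gripper open.
Joint ranges: [-177.97, 177.97], [-48.28, 115.42], [12.27, 149.76], [-77.06, 257.06], [2.81, 150.46], [-146.56, 146.56]. Speed limits (degrees/s): [147.25, 147.25, 180, 180, 180, 180].

INTERFACE

Orientations are given as [roll, pitch, yaw] about the fixed x, y, z axes, in that order (R = Rz(yaw) Ry(pitch) Rx(roll)).
In Python, from workcell import status, viewer, env gives the robot as it stands. The module is installed in compiled form; this text tells all that it offers.
- The arm moves only by the tool move_arm, never from a script. Its argument "moves" is a list of rows, each a list of 3 entries, a list of its own where there are three numbers: the shift along the tool's x, y, z in cm, then the turn about the tool's x in rad, then the gripper's target within -1 to 1 (fully open at 1, half-way at 0, shut at -1). A call has 1 to 20 rows; each row is the pose to reach, as a shift and turn from the pose commanded when the call began, along the tool's axes at that moment; what a row does not reach only later rows make up. A row lasts 1/8 s, in which the tool goes at most 62.5 mm and 10.7 degrees, less where a joint would pass 70% of its speed; a pose out of reach is approached as far as the arm can. A call with a gripper value outside its range is refused whole. The fingers move at their own pace and stop on an object; "force" is the grip in N (left out, the last holds). Time passes only in rows, so rows that repeat a pose let the fingers close. It gives the time, the measured TCP pose, the force and the opening at its end, in the units of the state.
- status.state(): the state, without advancing time (a new reading comes with each control period).
- viewer.grab_frame(name): name is "side" or "top"; returns the picture (480x640x3 uint8, red, green, blue); there is no depth.
- viewer.get_calibration(name): a dict with "camera_matrix" (3x3 intrinsics, pixels), "eye" and "rotation" of the camera in the world. Camera axes: x right, y down, z forward; pixel columns grow to the right and rows downward; lengths in mm; the calibration is good to about 2 mm. A picture is of the moment at which its call begins. get_calibration takes no time and is no camera call.
- env.job_done(): hands the job in, once; it reports no verdict.
The state is a dict: "time_s": time; "qpos": joint angles; "qvel": joint speeds; "effort": joint torques, N m; "ee_pos": TCP position; "ee_rot": TCP orientation; "force": force on the tool from outside, world axes, zero at the start; "torque": the same for the moment, N m; "gripper_width": finger opening in mm.
Only numpy, scipy, OpenCV 4.12 (cv2) and the standard library are available. Lean on these libraries where they do the work, as an engineer would, in place of code of your own. Each camera call takes 0.05 s, during which the arm holds its last target.

TASK

Get the tip tester ready for a drop: first push the gauge down by its red pad until its sprung foot stands on the test block below it and is pressed about half-way into its sleeve, and leave it there as the height reading. Then take the drop flap by its black bar, swing it up from the backstop to its balance point (straight up) without letting it tip over onto the blocks' side, and finish still holding the bar there, the flap steady. Leave the blocks in their seats and do not move the other things on the table.

Things in the scene. Friction and masses are not known exactly. Their poses are not given: they have to be found in the camera images.
- base: Grey base plate of the tip tester, fixed to the table, 160 x 300 x 12 mm; top 12 mm above the table. Its frame (metres, base axes; z up, x is along the flap's hinge and along both blocks, y runs from the flap to the blocks): origin at table level; plate spans x -0.06..0.10, y -0.14..0.16; flap hinge line at y -0.05; seat under the gauge centred at (0.025, 0.05), spare seat at (0.025, 0.135); gauge column (14 mm thick, top 136 mm above the table) at (0.07, 0.092).
- flap_hinge (a point): Middle of the flap's hinge line, between two aluminium cheeks with red upright marks, 35 mm above the table. Its axes are the base's; the hinge runs along x.
- flap (a joint): Hinge angle of the drop flap, rad. 0 = at rest, leaning 0.873 rad (50 degrees) back from upright towards base -y against a rubber backstop; grows as the flap swings up and over towards base +y (the blocks). It is top-heavy: it balances at 0.873, straight up over the hinge, below that it falls back, above that it falls over to the blocks. Hinge nearly free of friction.
- flap_leaf: The flap: blue plate 70 mm wide, 7 mm thick, reaching 77 mm from the hinge line, with a brass weight, and a bail handle above it. 0.23 to 0.43 kg. Origin on the hinge line, its z along the flap towards the bar, x along the hinge.
- flap_bar (a point): Centre of the flap's black round handle bar, 12 mm thick, 72 mm long, parallel to the hinge, 120 mm from the hinge line. Carried on two 7 mm stems; the open window between them below the bar is 57 mm wide and 37 mm deep, so a finger fits through. At rest it is about 112 mm above the table, at the balance point 155 mm. A gripper may pinch it across at any lean, as it is round.
- gauge_slide (a joint): Height of the gauge carriage on its column, m: 0 = highest, grows as it is pushed down, up to 0.060. A friction brake of about 7 N holds it wherever it is left (about 6 to 9 N on the pad moves it down).
- gauge_pad (a point): Centre of the upper face of the red round push pad (32 mm across) on top of the gauge carriage, straight above the foot. With the foot out its underside is 100 mm below this point; with the foot half in (the red ring on the foot's stem at the sleeve's lower end), this point is 92 mm above the block's top.
- gauge_foot (a joint): How far the sprung foot is pressed up into the sleeve, m: 0 = fully out, 0.016 = fully in, about half-way is 0.008. Spring 1 to 4 N.
- foot_disc: Round steel foot of the gauge, 16 mm across. Origin 30 mm above its underside, on its axis.
- block_tall: The white test block, 120 x 30 x 42 mm (long along x), 0.25 kg, loose. It lies either under the gauge or in the spare seat. Origin at the centre of its underside.
- block_low: The wooden test block, 120 x 30 x 28 mm (long along x), 0.25 kg, loose. It lies in the seat that the white one does not. Origin at the centre of its underside.
- beaker_left: Empty glass beaker, 75 mm wide, 82 mm tall, left of the tester: a bystander. Origin at the centre of its underside.
- lab_timer: Black and white round kitchen-type timer, 64 mm wide, 47 mm tall, on the right: a bystander. Origin at the centre of its underside.
- lighter: Orange lighter, 22 x 78 x 12 mm, lying on the right: a bystander. Origin at the centre of its underside.
There are look-alikes about, which are no part of the job. What is shaped like the block_tall but purple or yellow is not meant.

How it is judged:
By the outcome, as a careful person would: the job done as asked, in the order asked, and still so for the second after the job is handed in, while the arm keeps its last pose, push and grip.
It also fails if it takes over 43 s, if anything falls off the work surface, if the arm or the gripper's body presses on something with over 40 N, if the wrist force passes 120 N, or if a joint passes its speed limit or range.

## Working session

There is one attempt and no reset: what is moved stays moved. The work goes in short steps, Python scripts to look and compute and a tool call to move; the robot and the scene stay as the last step left them, time stands still between calls to the robot, and variables do not carry over. Pictures are saved under pics/ and viewed, and the job is handed in when it is done.

Besides the shell and the picture viewer there is one more tool, called after "Call:" by a JSON object that holds its "method" and its "body", one argument or row to a line. move_arm: Moves the arm, as the interface text tells. Its arguments: {"type":"object","properties":{"moves":{"type":"array","items":{"type":"array"}},"force":{"type":"number"}},"required":["moves"]}

```bash
mkdir -p pics; python3 - <<'E'
from workcell import status, viewer
import cv2
print(status.state())
for n in("side","top"):
    f=viewer.grab_frame(n); cv2.imwrite(f"pics/{n}0.png",f[:,:,::-1]); print(viewer.get_calibration(n))
E
```

```text
{'time_s': 0.0, 'qpos': array([-6.58327426e+01,  1.83503450e+01,  8.97058222e+01, -1.20849436e-05,
        7.20416151e+01, -1.14736381e+00]), 'qvel': array([ 0.05214533, -0.08334963,  0.04820097, -0.01186155,  0.05578872,
        0.00146824]), 'effort': array([-6.20530955e-04, -4.12460768e+01, -2.31968415e+01,  7.24689220e-02,
        4.55291674e-02, -1.39771223e-04]), 'ee_pos': array([ 245.7049778 , -519.46539392,  291.43709515]), 'ee_rot': array([-91.14063132,  89.90221774, 114.17399359]), 'force': array([ 0.40950226, -0.25408758, -0.51060122]), 'torque': array([-0.03942419,  0.02310804, -0.00394183]), 'gripper_width': 91.1448291412152}
{'camera_matrix': array([[571.11874149,   0.        , 318.31585563],
       [  0.        , 571.11874149, 248.79833243],
       [  0.        ,   0.        ,   1.        ]]), 'eye': array([1787.4661229 , -885.93804488,  902.66791952]), 'rotation': array([-1.16619052e+02,  6.63827551e-02,  5.16539695e+01])}
{'camera_matrix': array([[472.20445186,   0.        , 322.38134008],
       [  0.        , 472.20445186, 233.84530095],
       [  0.        ,   0.        ,   1.        ]]), 'eye': array([ 425.62177403,   54.50159031, 1480.52707101]), 'rotation': array([-174.04023341,    0.42150362,  -90.19671159])}
```

View pics/side0.png

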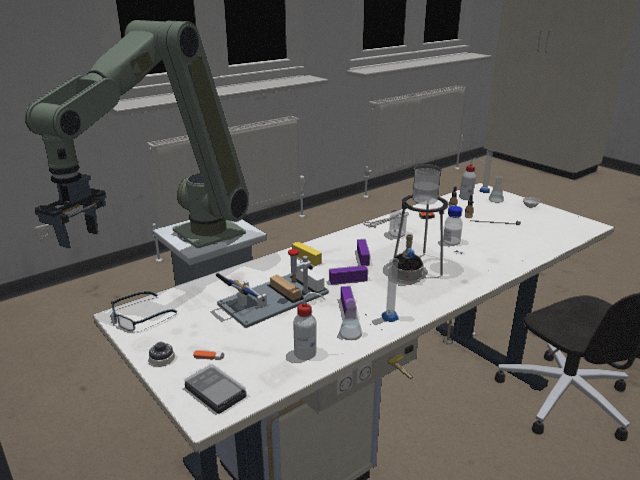

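View pics/top0.png

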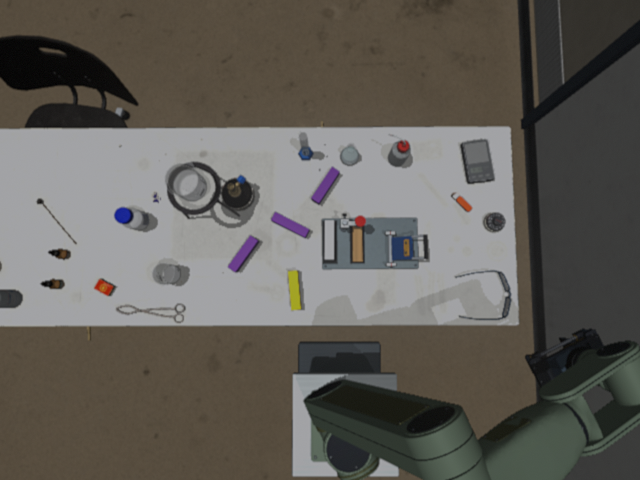

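```bash
cat > h.py <<'E'
import numpy as np,cv2
from scipy.spatial.transform import Rotation as R
from workcell import viewer,status
def cal(n):
    c=viewer.get_calibration(n); return c['camera_matrix'],c['eye'],R.from_euler('xyz',c['rotation'],degrees=True).as_matrix()
def ray(n,u,v):
    K,e,r=cal(n); d=r@np.linalg.inv(K)@[u,v,1]; return e,d/np.linalg.norm(d)
def onz(n,u,v,z):
    e,d=ray(n,u,v); return e+d*(z-e[2])/d[2]
def tri(a,b):
    (e,d),(f,g)=ray('side',*a),ray('top',*b)
    s=np.linalg.lstsq(np.c_[d,-g],f-e,rcond=None)[0]; p,q=e+s[0]*d,f+s[1]*g
    return (p+q)/2,np.linalg.norm(p-q)
def proj(n,P):
    K,e,r=cal(n); c=K@r.T@(np.asarray(P)-e); return c[:2]/c[2]
def crop(img,x0,y0,x1,y1,s,fn):
    cv2.imwrite(fn,cv2.resize(img[y0:y1,x0:x1,::-1],None,fx=s,fy=s,interpolation=cv2.INTER_CUBIC))
E
python3 - <<'E'
from h import *
t=cv2.imread('pics/top0.png')[:,:,::-1];s=cv2.imread('pics/side0.png')[:,:,::-1]
crop(t,310,200,440,280,6,'pics/tc.png');crop(s,205,235,335,330,6,'pics/sc.png')
for uv in [(322,218),(416,218),(416,269),(322,269)]: print(onz('top',*uv,12))
E
```

```text
[628.96446587  65.80378124  12.        ]
[ 627.65327211 -228.73389121   12.        ]
[ 468.23827634 -224.90937728   12.        ]
[469.30187993  66.33855896  12.        ]
```

View pics/tc.png

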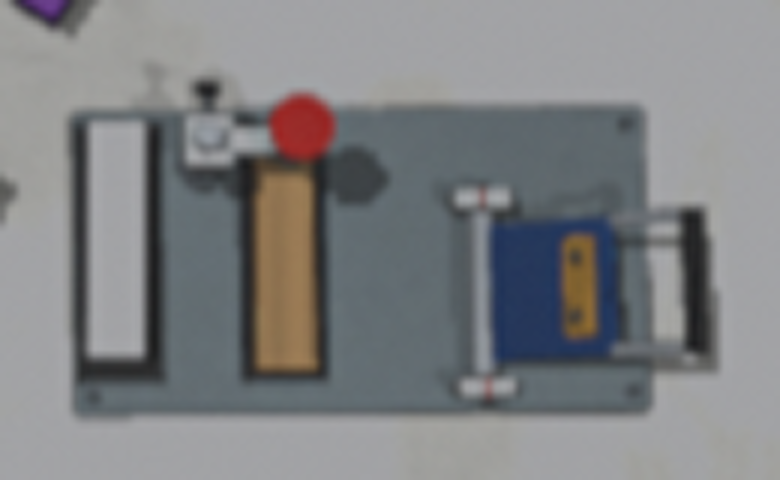

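View pics/sc.png

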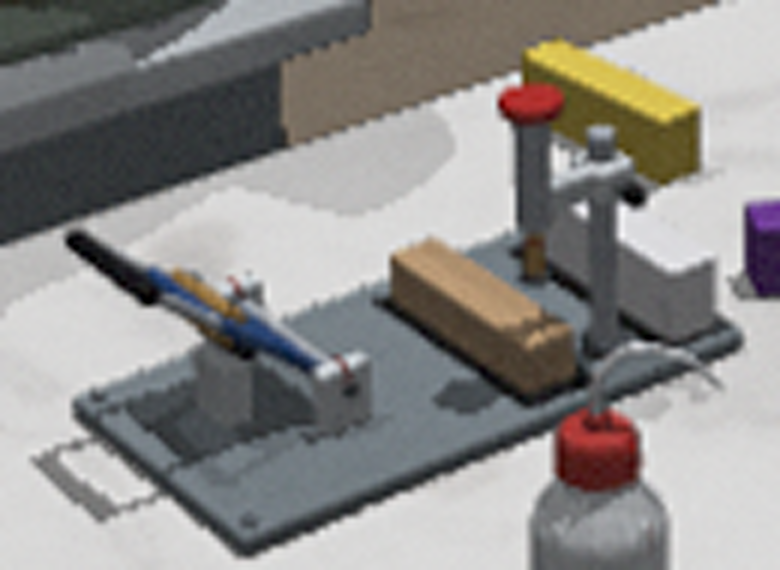

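```bash
python3 - <<'E'
from h import *
t=cv2.imread('pics/top0.png')[:,:,::-1];s=cv2.imread('pics/side0.png')[:,:,::-1]
ft=lambda a,b:((a+.5)/6-.5+310,(b+.5)/6-.5+200); fs=lambda a,b:((a+.5)/6-.5+205,(b+.5)/6-.5+235)
C=[onz('top',*ft(*p),12)[:2] for p in [(71,107),(644,107),(652,412),(74,414)]]
C=np.array(C);print(C.round(1))
B=np.array([(100,160),(100,-140),(-60,-140),(-60,160)],float)
M=C.mean(0)
Bc=B-B.mean(0);Cc=C-M
th=np.arctan2((Bc[:,0]*Cc[:,1]-Bc[:,1]*Cc[:,0]).sum(),(Bc*Cc).sum());c_,s_=np.cos(th),np.sin(th);Rb=np.array([[c_,-s_],[s_,c_]])
o=M-Rb@B.mean(0);print('yaw',np.degrees(th),'o',o,'res',(C-(B@Rb.T+o)).round(1).tolist())
P=lambda x,y,z:np.r_[Rb@[x,y]+o,z]
def red(im,b):
    x0,y0,x1,y1=b;h=cv2.cvtColor(np.ascontiguousarray(im),cv2.COLOR_RGB2HSV)
    m=(((h[...,0]<6)|(h[...,0]>172))&(h[...,1]>140)&(h[...,2]>60))
    v,u=np.nonzero(m[y0:y1,x0:x1]);print(len(u),u.min()+x0,u.max()+x0,v.min()+y0,v.max()+y0);return u.mean()+x0,v.mean()+y0
a=red(t,(350,210,370,226));b=red(s,(285,246,302,258));print(a,b,tri(b,a))
bar=tri(fs(112,265),ft(695,281));print('bar',bar, 'pred',P(0,-50-120*np.sin(.873),35+120*np.cos(.873)), 'pred0 balance',P(0,-50,155))
print('foot disc/seat',P(25,50,40), proj('top',P(25,50,140)),proj('side',P(25,50,140)))
print('column top',proj('top',P(70,92,136)),'meas',ft(209,137)); print('blk centre',onz('top',*ft(286,272),40),onz('top',*ft(117,240),54),P(25,135,0))
print('pad tri from top ray at seat', [onz('top',*a,z).round(1).tolist() for z in(140,150,160,170)])
E
```

```text
[[ 630.8   67.6]
 [ 629.5 -231.6]
 [ 470.5 -231.9]
 [ 470.6   66.6]]
yaw -0.05181877133023275 o [530.34809216 -92.32000479] res [[0.3, 0.0], [-0.7, 0.8], [0.3, 0.3], [0.1, -1.1]]
78 355 364 216 225
55 288 298 249 255
(np.float64(359.78205128205127), np.float64(220.78205128205127)) (np.float64(293.1454545454545), np.float64(251.76363636363635)) (array([600.14330382, -40.73858188, 163.73176821]), np.float64(1.909871090475219))
bar (array([ 531.11761735, -233.60460043,  112.72927121]), np.float64(2.237747886418475)) pred [ 530.21971035 -234.27114364  112.10367946] pred0 balance [ 530.30287175 -142.31998434  155.        ]
foot disc/seat [555.39330233 -42.34263544  40.        ] [359.65718796 237.25149752] [283.54365116 253.74068077]
column top [344.74544489 221.82446444] meas (344.4166666666667, 222.41666666666666)
blk centre [541.5545155  -41.93581349  40.        ] [556.99706289  44.21521008  54.        ] [555.47017702  42.6573298    0.        ]
pad tri from top ray at seat [[602.7, -43.2, 140.0], [601.4, -42.5, 150.0], [600.1, -41.8, 160.0], [598.8, -41.1, 170.0]]
```

```bash
python3 - <<'E'
from h import *
ft=lambda a,b:((a+.5)/6-.5+310,(b+.5)/6-.5+200); fs=lambda a,b:((a+.5)/6-.5+205,(b+.5)/6-.5+235)
print(tri(fs(390,259),ft(320,374)),tri(fs(433,238),ft(254,374)))
for z in(38,40):print([onz('side',*fs(*p),z).round(1) for p in[(390,259),(433,238),(572,326),(529,349)]])
# pad rim & foot
for p in[(600,-42,164),(600,-42,64),(600,-42,56)]:
    q=proj('side',p);print(((q-[205,235]+.5)*6-.5).round(0), ((proj('top',p)-[310,200]+.5)*6-.5).round(0))
t=cv2.imread('pics/side0.png')[:,:,::-1];crop(t,265,240,320,305,10,'pics/g.png')
E
```

```text
(array([491.28175834, -56.62011712,  35.84571428]), np.float64(5.580484435653644)) (array([489.7854576 , -25.34814217,  36.66559768]), np.float64(0.11248436567618587))
[array([496.2, -56.5,  38. ]), array([491.8, -26.7,  38. ]), array([608. , -23.7,  38. ]), array([612.5, -53.3,  38. ])]
[array([499.2, -58.4,  40. ]), array([494.7, -28.7,  40. ]), array([610.7, -25.7,  40. ]), array([615.2, -55.2,  40. ])]
[527. 103.] [302. 126.]
[531. 286.] [288. 152.]
[532. 300.] [287. 154.]
```

View pics/g.png

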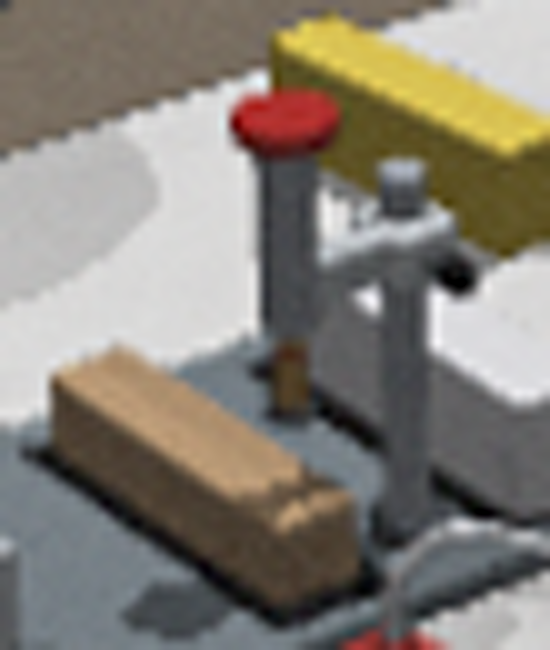

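```bash
cat >> h.py <<'E'
def to_moves(P,yawturn=None):
    s=status.state(); r=R.from_euler('xyz',s['ee_rot'],degrees=True).as_matrix()
    return (r.T@(np.asarray(P)-s['ee_pos']))/10, r, s
E
python3 - <<'E'
from h import *
m,r,s=to_moves([600,-42,270]);print(m.round(3));print(r.round(4))
E
```

```text
[  2.196 -28.019 -52.442]
[[-6.000e-04  4.275e-01 -9.040e-01]
 [ 1.400e-03 -9.040e-01 -4.275e-01]
 [-1.000e+00 -1.500e-03 -0.000e+00]]
```

Call:
{"method": "move_arm", "body": {
  "moves": [
    [[1.0,-5,-9.5],0.15,-1],
    [[1.5,-10,-19],0.3,-1],
    [[2.0,-16,-30],0.44,-1],
    [[2.2,-22,-41],0.4416,-1],
    [[2.2,-28.0,-52.4],0.4416,-1],
    [[2.2,-28.0,-52.4],0.4416,-1],
    [[2.2,-28.0,-52.4],0.4416,-1],
    [[2.2,-28.0,-52.4],0.4416,-1],
    [[2.2,-28.0,-52.4],0.4416,-1],
    [[2.2,-28.0,-52.4],0.4416,-1],
    [[2.2,-28.0,-52.4],0.4416,-1],
    [[2.2,-28.0,-52.4],0.4416,-1],
    [[2.2,-28.0,-52.4],0.4416,-1],
    [[2.2,-28.0,-52.4],0.4416,-1],
    [[2.2,-28.0,-52.4],0.4416,-1]
  ],
  "force": 20
}}

```text
time_s: 1.98
ee_pos: [599.6, -43.2, 270.5]
ee_rot: [157.2, 90.0, -22.8]
force: [0.3, 0.7, -0.2]
gripper_width: 0.2
```

```bash
python3 - <<'E'
from h import *
m,r,s=to_moves([600,-42,245]);print(m.round(3));print(r.round(4),s['qpos'].round(0))
f=viewer.grab_frame('side');crop(f,230,200,330,300,6,'pics/s1.png')
f=viewer.grab_frame('top');crop(f,310,200,440,280,6,'pics/t1.png')
E
```

```text
[ 2.547 -0.124 -0.042]
[[ 2.e-04 -7.e-04 -1.e+00]
 [-1.e-04 -1.e+00  7.e-04]
 [-1.e+00  1.e-04 -2.e-04]] [-5. 21. 88. -0. 70. 85.]
```

View pics/s1.png

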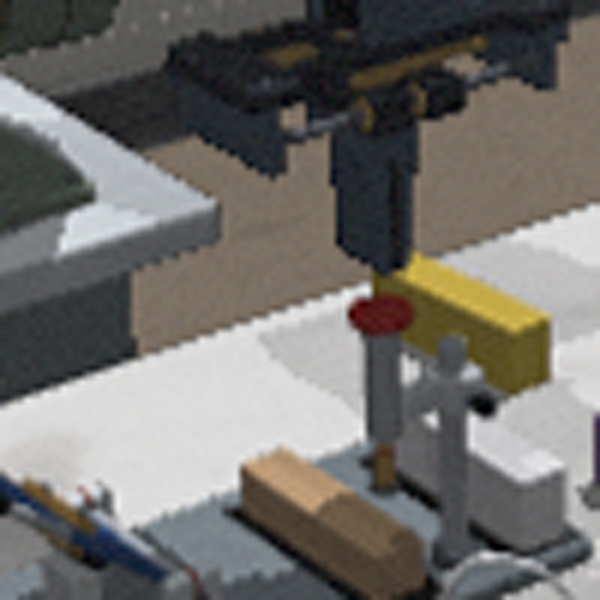

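Call:
{"method": "move_arm", "body": {
  "moves": [
    [[1.0,-0.1,-0.04],0,-1],
    [[1.8,-0.1,-0.04],0,-1],
    [[2.3,-0.1,-0.04],0,-1],
    [[2.5,-0.1,-0.04],0,-1],
    [[2.7,-0.1,-0.04],0,-1],
    [[2.9,-0.1,-0.04],0,-1],
    [[3.1,-0.1,-0.04],0,-1],
    [[3.3,-0.1,-0.04],0,-1],
    [[3.5,-0.1,-0.04],0,-1]
  ]
}}

```text
time_s: 3.2
ee_pos: [599.8, -41.6, 236.2]
ee_rot: [3.8, 90.0, -176.2]
force: [-2.6, 0.2, 5.5]
gripper_width: 0.5
```

Call:
{"method": "move_arm", "body": {
  "moves": [
    [[0.2,0,0],0,-1],
    [[0.4,0,0],0,-1],
    [[0.6,0,0],0,-1],
    [[0.8,0,0],0,-1],
    [[1.0,0,0],0,-1],
    [[1.2,0,0],0,-1],
    [[1.3,0,0],0,-1]
  ]
}}

```text
time_s: 4.08
ee_pos: [599.9, -41.5, 223.1]
ee_rot: [-2.2, 90.0, 177.8]
force: [-2.6, 1.0, 5.9]
gripper_width: 0.7
```

Call:
{"method": "move_arm", "body": {
  "moves": [
    [[0.2,0,0],0,-1],
    [[0.3,0,0],0,-1]
  ]
}}

```text
time_s: 4.32
ee_pos: [599.9, -41.5, 220.1]
ee_rot: [-7.4, 90.0, 172.6]
force: [-2.3, 0.2, 4.6]
gripper_width: 0.6
```

Call:
{"method": "move_arm", "body": {
  "moves": [
    [[0.2,0,0],0,-1],
    [[0.3,0,0],0,-1]
  ]
}}

```text
time_s: 4.58
ee_pos: [599.9, -41.6, 217.4]
ee_rot: [16.3, 90.0, -163.6]
force: [-3.3, -0.3, 6.7]
gripper_width: 0.0
```

Call:
{"method": "move_arm", "body": {
  "moves": [
    [[0.2,0,0],0,-1],
    [[0.3,0,0],0,-1]
  ]
}}

```text
time_s: 4.82
ee_pos: [599.9, -41.6, 214.5]
ee_rot: [93.5, 90.0, -86.5]
force: [-4.0, 1.2, 7.2]
gripper_width: 0.6
```

Call:
{"method": "move_arm", "body": {
  "moves": [
    [[0.2,0,0],0,-1],
    [[0.35,0,0],0,-1],
    [[0.4,0,0],0,-1],
    [[0.45,0,0],0,-1],
    [[0.45,0,0],0,-1]
  ]
}}

```text
time_s: 5.45
ee_pos: [599.8, -41.5, 210.2]
ee_rot: [170.4, 90.0, -9.6]
force: [-2.8, 0.2, 8.2]
gripper_width: 0.6
```

```bash
python3 - <<'E'
from h import *
s=status.state();print(s['ee_pos'],s['force'])
f=viewer.grab_frame('side');crop(f,265,240,320,305,10,'pics/g2.png')
E
```

```text
[599.8430933  -41.52775676 210.24686062] [-2.75137872  0.15454188  8.17035334]
```

View pics/g2.png

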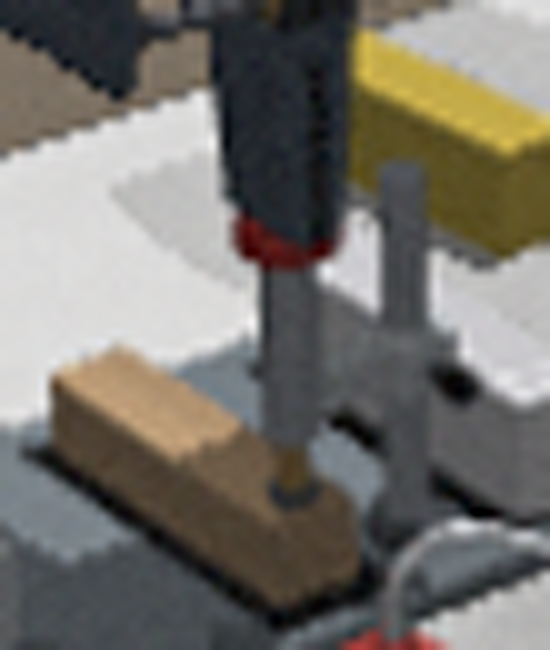

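Call:
{"method": "move_arm", "body": {
  "moves": [
    [[-0.5,0,0],0,-1],
    [[-2,0,0],0,-1],
    [[-5,0,0],0,-1],
    [[-6,3,1],0,-0.36],
    [[-6,8,3],0,-0.36],
    [[-6,13,5],0,-0.36],
    [[-6,17,6.5],0,-0.36],
    [[-6,19.2,6.9],0,-0.36],
    [[-5,19.2,6.9],0,-0.36],
    [[-4.5,19.2,6.9],0,-0.36],
    [[-4.5,19.2,6.9],0,-0.36]
  ]
}}

```text
time_s: 6.88
ee_pos: [531.3, -232.5, 253.1]
ee_rot: [-32.7, 89.9, 147.4]
force: [0.2, -0.6, 0.6]
gripper_width: 29.2
```

```bash
python3 - <<'E'
from h import *
m,r,s=to_moves([530.5,-234,178]);print(m.round(3),s['ee_pos'],s['gripper_width']);print(r.round(4))
f=viewer.grab_frame('side');crop(f,265,240,320,305,10,'pics/g3.png');crop(f,190,195,290,295,6,'pics/s3.png')
f=viewer.grab_frame('top');crop(f,310,200,440,280,6,'pics/t3.png')
E
```

```text
[7.507 0.158 0.071] [ 531.30766106 -232.4836507   253.06673609] 29.197939828265305
[[-1.3e-03  1.6e-03 -1.0e+00]
 [ 9.0e-04 -1.0e+00 -1.6e-03]
 [-1.0e+00 -9.0e-04  1.3e-03]]
```

View pics/g3.png

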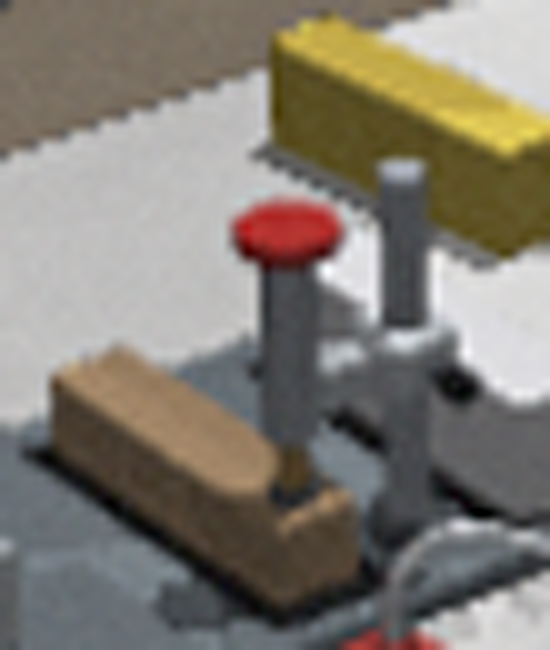

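View pics/s3.png

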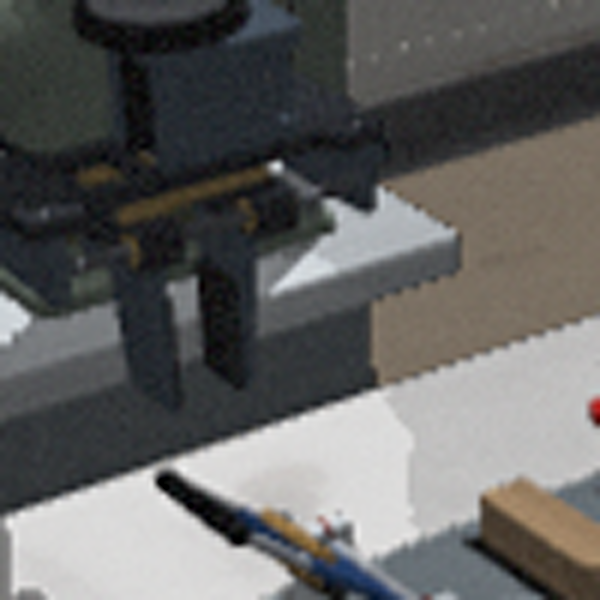

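View pics/t3.png

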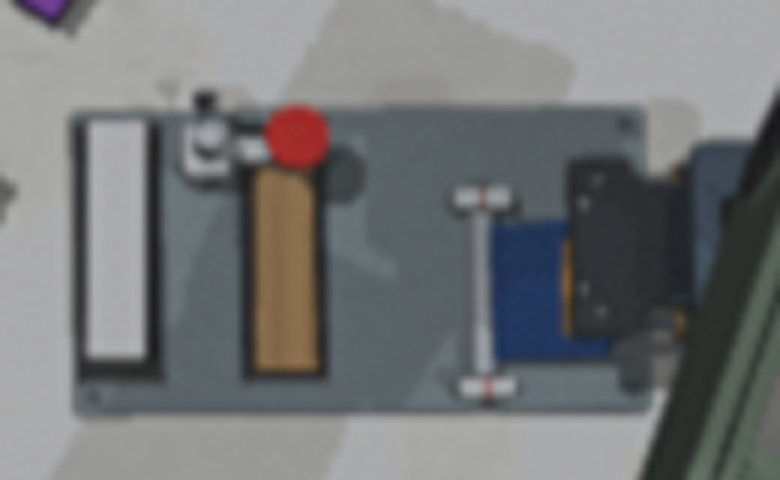

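```bash
python3 - <<'E'
from h import *
def rc(im,b):
    x0,y0,x1,y1=b;p=im[y0:y1,x0:x1].astype(float);w=np.clip(p[...,0]-np.maximum(p[...,1],p[...,2])-40,0,None)
    v,u=np.mgrid[y0:y1,x0:x1];return (u*w).sum()/w.sum(),(v*w).sum()/w.sum()
s0=cv2.imread('pics/side0.png')[:,:,::-1];t0=cv2.imread('pics/top0.png')[:,:,::-1]
s1=viewer.grab_frame('side');t1=viewer.grab_frame('top')
cv2.imwrite('pics/side3.png',s1[:,:,::-1])
for s,t in((s0,t0),(s1,t1)):
    a=rc(s,(285,245,302,270));b=rc(t,(350,210,370,230));P,e=tri(a,b);print(np.round(a,2),np.round(b,2),P.round(1),e)
for z in (130,132,164,166,168):print(z,proj('side',[600,-42,z]),proj('top',[600,-42,z]))
E
python3 - <<'E'
import cv2,numpy as np
a=cv2.imread('pics/side0.png');b=cv2.imread('pics/side3.png')
c=[cv2.resize(i[266:294,284:304],None,fx=18,fy=18,interpolation=cv2.INTER_NEAREST) for i in(a,b)]
cv2.imwrite('pics/ft.png',np.hstack(c))
E
```

```text
[293.1  251.18] [359.86 220.78] [599.9 -40.8 165.5] 2.029291337958253
[293.25 262.41] [359.04 222.36] [600.1 -41.1 129.4] 1.7669103291321526
130 [292.67575531 262.31345784] [359.11121117 222.17893944]
132 [292.66099256 261.70043141] [359.1598724  222.08968743]
164 [292.42258332 251.8004341 ] [359.95829513 220.62526033]
166 [292.40754355 251.17590425] [360.00947026 220.53139748]
168 [292.39248724 250.55068767] [360.06079928 220.43725234]
```

View pics/ft.png

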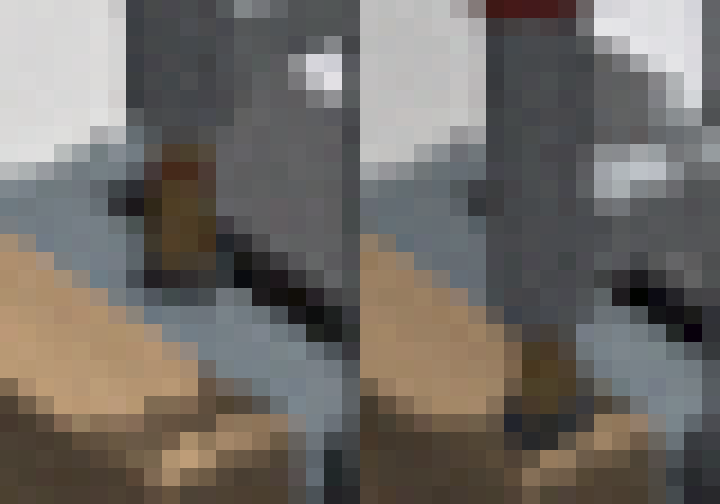

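Call:
{"method": "move_arm", "body": {
  "moves": [
    [[2,0.16,0.07],0,-0.36],
    [[4,0.16,0.07],0,-0.36],
    [[5.5,0.16,0.07],0,-0.36],
    [[6.5,0.16,0.07],0,-0.36],
    [[7.2,0.16,0.07],0,-0.36],
    [[7.5,0.16,0.07],0,-0.36],
    [[7.5,0.16,0.07],0,-0.36]
  ],
  "force": 15
}}

```text
time_s: 7.95
ee_pos: [530.7, -235.3, 178.9]
ee_rot: [143.7, 90.0, -36.2]
force: [0.5, 0.3, -1.0]
gripper_width: 29.3
```

```bash
python3 - <<'E'
from h import *
s=status.state();print(s['ee_pos'],s['force'])
f=viewer.grab_frame('side');crop(f,190,215,290,305,7,'pics/s4.png')
E
```

```text
[ 530.67667192 -235.33841398  178.90892972] [ 0.53373342  0.33813806 -0.9702577 ]
```

View pics/s4.png

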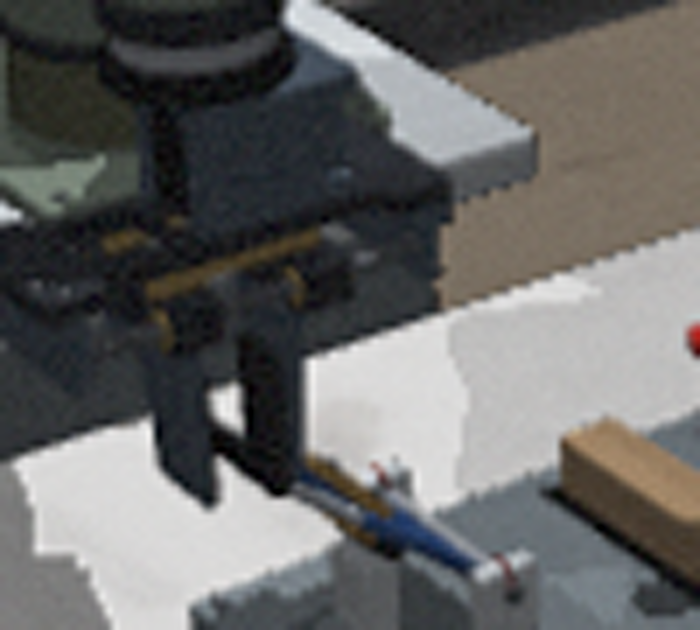

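Call:
{"method": "move_arm", "body": {
  "moves": [
    [[0,-0.1,0],0,-0.5],
    [[0,-0.1,0],0,-0.7],
    [[0,-0.1,0],0,-1],
    [[0,-0.1,0],0,-1],
    [[0,-0.1,0],0,-1]
  ],
  "force": 15
}}

```text
time_s: 8.62
ee_pos: [530.7, -233.2, 179.0]
ee_rot: [-94.3, 89.9, 85.7]
force: [0.9, 5.3, 2.1]
gripper_width: 11.4
```

Call:
{"method": "move_arm", "body": {
  "moves": [
    [[-0.37,-0.35,0],0,-1],
    [[-0.77,-0.71,0],0,-1],
    [[-1.14,-1.09,0],0,-1],
    [[-1.48,-1.48,0],0,-1],
    [[-1.81,-1.89,0],0,-1],
    [[-2.12,-2.31,0],0,-1],
    [[-2.41,-2.75,0],0,-1],
    [[-2.68,-3.19,0],0,-1],
    [[-2.93,-3.65,0],0,-1],
    [[-3.16,-4.12,0],0,-1],
    [[-3.16,-4.12,0],0,-1],
    [[-3.16,-4.12,0],0,-1]
  ]
}}

```text
time_s: 10.12
ee_pos: [530.5, -193.3, 211.4]
ee_rot: [112.1, 89.9, -67.8]
force: [-3.1, -4.6, 7.1]
gripper_width: 11.7
```

```bash
python3 - <<'E'
from h import *
s=status.state();print(s['ee_pos'],s['force'])
f=viewer.grab_frame('side');crop(f,200,205,310,305,7,'pics/s5.png')
E
```

```text
[ 530.48174163 -193.34944496  211.35492309] [-3.07395434 -4.56400594  7.1254833 ]
```

View pics/s5.png

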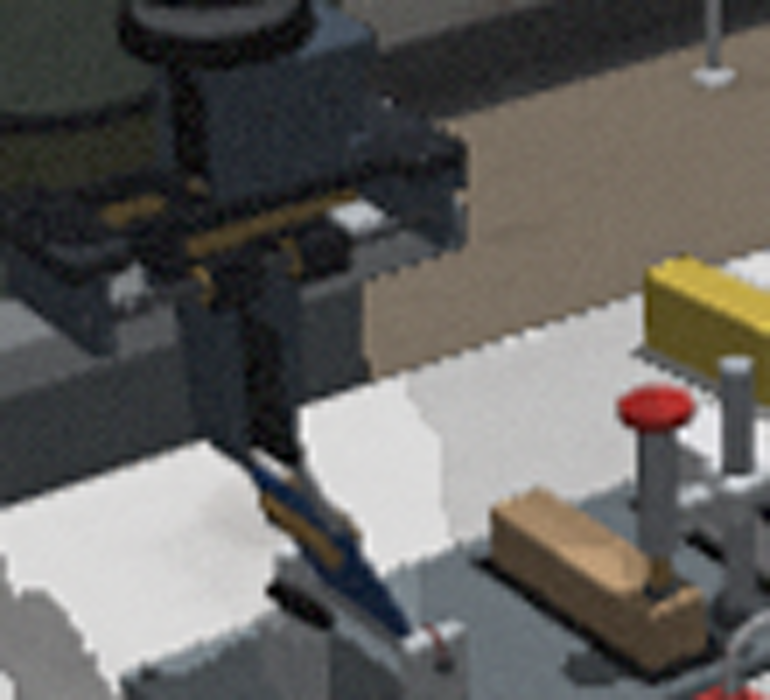

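Call:
{"method": "move_arm", "body": {
  "moves": [
    [[-0.21,-0.48,0],0,-1],
    [[-0.4,-0.97,0],0,-1],
    [[-0.57,-1.46,0],0,-1],
    [[-0.72,-1.97,0],0,-1],
    [[-0.84,-2.47,0],0,-1],
    [[-0.94,-2.99,0],0,-1],
    [[-1.02,-3.5,0],0,-1],
    [[-1.08,-4.03,0],0,-1],
    [[-1.11,-4.44,0],0,-1],
    [[-1.12,-4.76,0],0,-1],
    [[-1.13,-5.0,0],0,-1],
    [[-1.13,-5.07,0],0,-1],
    [[-1.13,-5.07,0],0,-1]
  ]
}}

```text
time_s: 11.8
ee_pos: [530.3, -142.3, 221.4]
ee_rot: [-18.9, 90.0, 161.1]
force: [-3.5, -1.1, -0.5]
gripper_width: 11.3
```

```bash
python3 - <<'E'
from h import *
s=status.state();print(s['ee_pos'],s['force'],s['gripper_width'])
f=viewer.grab_frame('side');crop(f,200,205,310,305,7,'pics/s6.png');cv2.imwrite('pics/side6.png',f[:,:,::-1])
f=viewer.grab_frame('top');crop(f,310,200,440,280,6,'pics/t6.png')
E
```

```text
[ 530.32329801 -142.27233266  221.36256169] [-3.46528812 -1.14418539 -0.51843467] 11.296428880353758
```

View pics/s6.png

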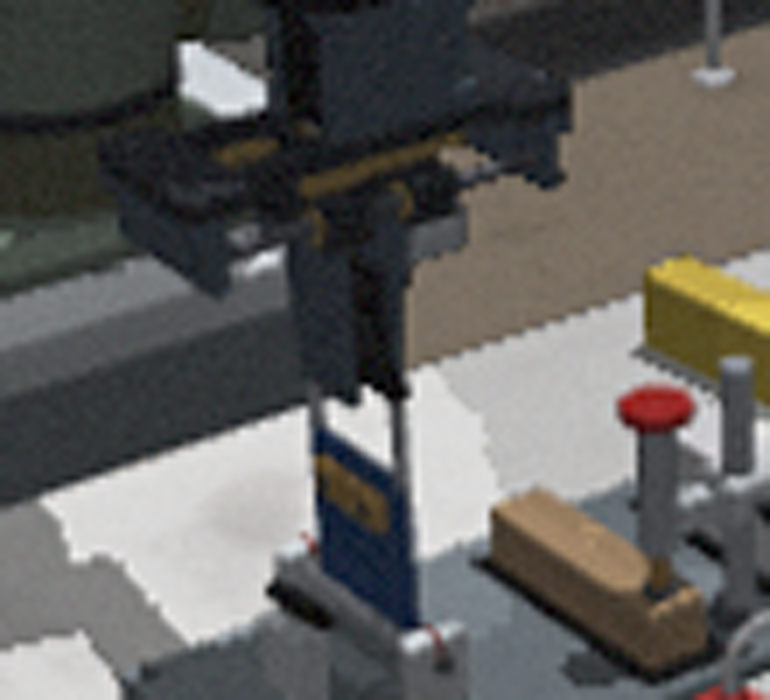

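View pics/t6.png

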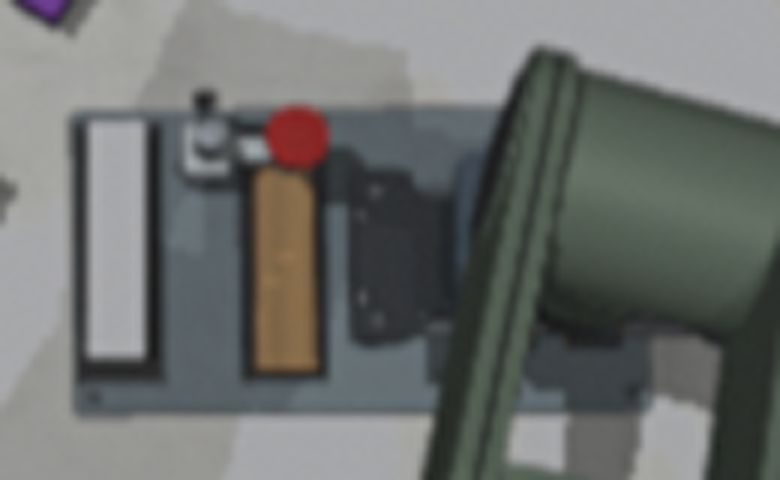

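```bash
python3 - <<'E'
from h import *
ft=lambda a,b:((a+.5)/6-.5+310,(b+.5)/6-.5+200)
for z in(42,50): print(onz('top',*ft(482,197),z),onz('top',*ft(488,387),z))
def c7(p): return ((proj('side',p)-[200,205]+.5)*7-.5).round(1)
for y in(-142.3,-140.3): print(y,[c7([565.3,-142.3+(y+142.3)*k/120,35+k]).tolist() for k in(20,77,100)],[c7([495.3,-142.3+(y+142.3)*k/120,35+k]).tolist() for k in(20,77)])
f=cv2.imread('pics/side6.png')[:,:,::-1]
crop(f,240,255,275,300,16,'pics/s7.png')
E
```

```text
[ 579.36334987 -142.1604756    42.        ] [ 482.55385736 -143.42840318   42.        ]
[ 578.50835546 -141.06678987   50.        ] [ 482.23724415 -142.32766619   50.        ]
-142.3 [[409.3, 604.9], [402.5, 484.0], [399.7, 434.2]] [[319.3, 538.5], [311.3, 420.2]]
-140.3 [[410.0, 604.6], [405.2, 483.1], [403.2, 433.0]] [[320.0, 538.3], [314.0, 419.3]]
```

View pics/s7.png

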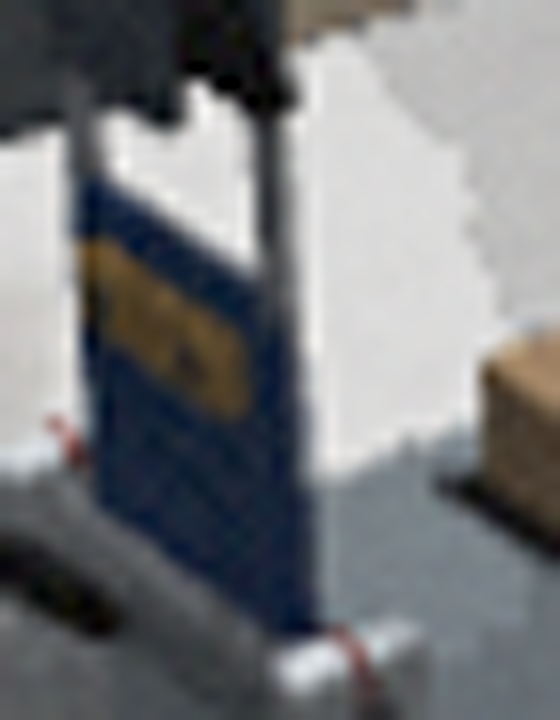

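Call:
{"method": "move_arm", "body": {
  "moves": [
    [[0,0,0],0,-1],
    [[0,0,0],0,-1],
    [[0,0,0],0,-1],
    [[0,0,0],0,-1]
  ]
}}

```text
time_s: 12.4
ee_pos: [530.3, -142.3, 221.4]
ee_rot: [-9.4, 90.0, 170.6]
force: [-3.5, -1.8, -1.6]
gripper_width: 11.8
```

```bash
python3 - <<'E'
from workcell import status,env
s=status.state();print(s['time_s'],s['ee_pos'],s['force'],s['gripper_width'],abs(s['qvel']).max())
print(env.job_done())
E
```

```text
12.4 [ 530.32172682 -142.32380851  221.38667874] [-3.45422242 -1.77430621 -1.63461184] 11.794657521782602 0.09118386241317705
the job is handed in; nothing more can be done
None
```

The tip tester is ready for a drop and the job was handed in at 12.4 s; no verdict was reported.

- **Gauge:** I pushed it down by its red pad with the shut fingertips until the pad was about 132 mm above the table. That works out to the foot pressed in about 8 mm on the wooden block. The picture afterwards shows the foot standing on the block with the red ring no longer visible below the sleeve. My rougher pixel estimates of the press ranged from about 6 to 10 mm.
- **Flap:** I pinched the black bar and swung it up along its arc. It ended with the bar at y −142.3 mm, over my estimate of the hinge line, and the leaf's edge in the side picture is vertical to within about 1 mm. The last reading shows the bar still gripped (opening 11.8 mm), the arm still, and about 4 N on the tool.
- **Other things:** The blocks look to be still in their seats. I did not check the beaker, timer and lighter in a final picture, but the arm did not come down near them.

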